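Pail off its hook and onto the scale

TASK

At the mineral stall three metal measuring pails hang from a wooden hook stand. Lift the largest pail up and off its hook by its handle and set it down gently, upright, in the middle of the weighing scale's round pan, then let go of it. Leave the other two pails hanging where they are.

Things in the scene. Friction and masses are not known exactly. Their poses are not given: they have to be found in the camera images.
- pail_large: Largest of three round aluminium pails, rim 76 mm wide, 78 mm deep, 0.13-0.25 kg. Origin: underside of the handle's top, resting on the hook; z up, y across the handle. Rigid arch handle: strap 14 mm wide, 4 mm thick, top 4 mm above origin; vertical sides 10-50 mm below it, outer faces at y = +-24 mm (grip these); window open to the rim 62 mm below; underside 140 mm below.
- pail_medium: Middle-sized pail on another hook, to be left: rim 60 mm wide, 54 mm deep. Same handle, origin and axes as the largest pail; underside 116 mm below the origin.
- pail_small: Smallest pail on another hook, to be left: rim 46 mm wide, 36 mm deep. Same handle, origin and axes as the largest pail; underside 98 mm below the origin.
- stand: Fixed wooden hook stand; origin under its centre. Three level steel hooks, bars 7 mm thick, axes 200 mm up at y = -120, 0, 120 mm, run from the rail (x = 0) to x = -100 mm, where the tip turns up to 18 mm above the axis. Pails hang at x about -70 mm, their x along the bar: lift 20-45 mm, then move 50 mm or more along -x. Rail and posts reach at most 8 mm above the axes.
- pan (a point): Centre of the top face of the flat round steel pan, 144 mm wide, of a low fixed grey counter scale, to the robot's right of the stand. 45 mm above the table; z up. Nothing on the scale is higher.
Things that resemble listed ones, but are neither listed nor needed, are in the scene too. Leave any pink or yellow look-alike of the pail_large alone.

How it is judged (in metres and radians):
On the way:
1. the largest pail is off its hook and held by the fingers (distance of pail_large from where it was at the start of the episode above 0.1 m and contact force between the fingers and pail_large above 0.5 N), for 0.2 s.
At the end, for the whole second after the job is handed in: The largest pail stands upright (within about 8 degrees) and at rest on the scale's pan, its middle within 30 mm of the pan's centre along each of the pan's two directions, and the other two pails still hang on their hooks within 30 mm of where they were (x of pail_large in the frame of pan between -0.03 and 0.03 m and y of pail_large in the frame of pan between -0.03 and 0.03 m and z of pail_large in the frame of pan between 0.134 and 0.146 m and angle between pail_large's own z axis and vertical below 0.15 rad and linear speed of pail_large below 0.02 m/s and distance of each of pail_medium, pail_small from where it was at the start of the episode below 0.03 m); the robot touches nothing.
It fails at once if the largest pail is dropped or thrown (moves faster than 0.6 m/s while no finger touches it) (linear speed of pail_large above 0.6 m/s and contact force between the fingers and pail_large below 0.01 N).
It fails at once if one of the other two pails is knocked off its hook (sinks more than 25 mm below it, or is carried away more than 80 mm) (height (world z) of any of pail_medium, pail_small below 0.178 m or distance of any of pail_medium, pail_small from where it was at the start of the episode above 0.08 m).
It also fails if it takes over 43 s, if anything falls off the work surface, if the arm or the gripper's body presses on something with over 40 N, if the wrist force passes 120 N, or if a joint passes its speed limit or range.

ROBOT

A 6-joint arm with a two-finger parallel gripper is mounted at the origin on the work surface. World frame = base frame: x ahead of the robot, y to its left, z up, the work surface at z = 0. Lengths are in mm, angles in rad, forces in N, time in s.
With the tool pointing down it reaches from about 300 to 775 mm from the base axis. Payload 14.6 kg.
Tool frame: the origin (TCP) lies midway between the tips of the shut fingers; the grasp point (between the pads) lies 19 mm behind it (ctrl.hold_point_z is the z of the grasp point in the tool frame, in mm); z points along the fingers, y is the direction in which the jaws open and shut (so a half turn about z gives the same grasp; the last joint's range is limited). The gripper opens to 85 mm and grips with 20 to 120 N. Pads are 22 mm wide; open, the fingers measure 114 mm over their backs; the gripper's body (76 mm by 85 mm) begins 54 mm behind the grasp point. The pads swing forward as they close: fully open they stand 13 mm farther back than shut.
Start: joints at [-0.067, 0.3, 1.521, -0, 1.321, -0.067], TCP at [549.99, -0.002, 231.281] pointing down, gripper open.
Joint ranges: [-3.03, 3.03], [-0.79, 2.21], [0.23, 2.52], [-1.04, 4.18], [0, 3.07], [-2.55, 2.55]. Speed limits (rad/s): [2.22, 2.22, 2.57, 3.14, 3.14, 3.14].

INTERFACE

Orientations are given as a unit quaternion [x, y, z, w].
In Python, from bench import sensors, imaging, close_job, ctrl gives the robot as it stands. The module is installed in compiled form; this text tells all that it offers.
- The arm moves only by the shell command python3 -m jog 'ROWS' [OPENING] [FORCE]. ROWS is JSON, a list of rows, each a list of 4 numbers: the shift along the tool's x, y, z in units of 25 mm (1.0 is 25 mm), then the turn about the tool's z in units of 6 degrees (1.0 is 6 degrees). A call has 1 to 10 rows; each row shifts and turns the pose as measured when the row begins, along the tool's axes as they then stand; what a row does not reach is not made up. A row lasts 1/12 s, in which the tool goes at most 41.7 mm and 7.16 degrees, less where a joint would pass 70% of its speed; a pose out of reach is approached as far as the arm can. A call is refused whole if a number of a shift passes 1 or a number of a turn 1, either way. A call with a gripper value outside its range is refused whole. OPENING is the opening, from 0 (shut) to 1 (fully open), set as the call begins (- or left out, the last holds). The fingers move at their own pace and stop on an object; FORCE is the grip in N (left out, the last holds). Time passes only in rows, so rows that do not move let the fingers close. It gives the time, the measured TCP pose, the force and the opening at its end, in the units of the state.
- sensors.state(): the state, without advancing time (a new reading comes with each control period).
- imaging.grab_frame(name): name is "scene" or "side" or "wrist"; returns (picture, depth): 384x512x3 uint8, red, green, blue; 384x512 float32, mm along the optical axis (not along the pixel's ray), 0 where there is no reading.
- imaging.get_calibration(name): a dict with "camera_matrix" (3x3 intrinsics, pixels), "rvec" (rotation vector, rad) and "tvec" (3), from world to camera coordinates, as OpenCV has them. Camera axes: x right, y down, z forward; pixel columns grow to the right and rows downward; lengths in mm; the calibration is good to about 2 mm. A picture is of the moment at which its call begins: read the wrist's pose just before it. get_calibration takes no time and is no camera call; for the wrist camera it gives the pose at the moment of the call.
- close_job(): hands the job in, once; it reports no verdict.
The state is a dict: "time": time; "joint_positions": joint angles; "dq": joint speeds; "joint_efforts": joint torques, N m; "ee_pos": TCP position; "ee_rot": TCP orientation; "force": force on the tool from outside, world axes, zero at the start; "wrist_torque": the same for the moment, N m; "width": finger opening in mm.
Only numpy, scipy, OpenCV 4.12 (cv2) and the standard library are available. Lean on these libraries where they do the work, as an engineer would, in place of code of your own. Each camera call takes 0.05 s, during which the arm holds its last target.

## Working session

There is one attempt and no reset: what is moved stays moved. The work goes in short steps, Python scripts to look and compute and a shell command to move; the robot and the scene stay as the last step left them, time stands still between calls to the robot, and variables do not carry over. Pictures are saved under pics/ and viewed, and the job is handed in when it is done.

```bash
mkdir -p pics; cat > h.py <<'E'
import numpy as np,cv2
from bench import sensors,imaging,ctrl
def snap(n,f):
    c=imaging.get_calibration(n);p,d=imaging.grab_frame(n)
    cv2.imwrite('pics/'+f+'.png',p[:,:,::-1]);np.savez('pics/'+f+'.npz',p=p,d=d,K=c['camera_matrix'],r=c['rvec'],t=c['tvec'])
def world(f):
    z=np.load('pics/'+f+'.npz');K=z['K'];R=cv2.Rodrigues(z['r'])[0];t=z['t'].reshape(3);d=z['d']
    v,u=np.mgrid[:384,:512];X=np.stack([(u-K[0,2])/K[0,0]*d,(v-K[1,2])/K[1,1]*d,d],-1)
    return z['p'],d,(X-t)@R
E
python3 - <<'E'
from h import *
print(sensors.state(),ctrl.hold_point_z)
for n in('scene','side','wrist'):snap(n,n+'0')
ims=[cv2.imread(f'pics/{n}0.png') for n in('scene','side','wrist')]
for n in ('scene','side'):
    z=np.load(f'pics/{n}0.npz');R=cv2.Rodrigues(z['r'])[0];print(n,-R.T@z['t'].reshape(3),R[2])
E
```

```text
{'time': 0.0, 'joint_positions': array([-6.65647525e-02,  3.00474036e-01,  1.52157192e+00, -6.79090797e-06,
        1.32068760e+00, -6.66376364e-02]), 'dq': array([-0.00015469, -0.0013755 , -0.00152958, -0.0008158 , -0.00161446,
        0.00137355]), 'joint_efforts': array([ 2.33377898e-03, -5.43485534e+01, -3.61782753e+01,  2.82532977e-05,
        4.14875918e-03, -3.55991256e-05]), 'ee_pos': array([5.49773284e+02, 2.99520566e-02, 2.30723576e+02]), 'ee_rot': array([ 7.07080302e-01,  7.07133030e-01, -3.78105455e-04, -4.27153989e-04]), 'force': array([-0.22223915, -0.74739335, -0.11658424]), 'wrist_torque': array([-0.01957271, -0.03606264, -0.00858374]), 'width': 85.27027962750408} -18.700000000000003
scene [1134.88594814  310.25727737 1057.0899545 ] [-0.53535008 -0.21719821 -0.81622621]
side [ 222.9439282  -912.77115736 1010.70235026] [ 0.24815539  0.71017809 -0.65883684]
```

View pics/scene0.png

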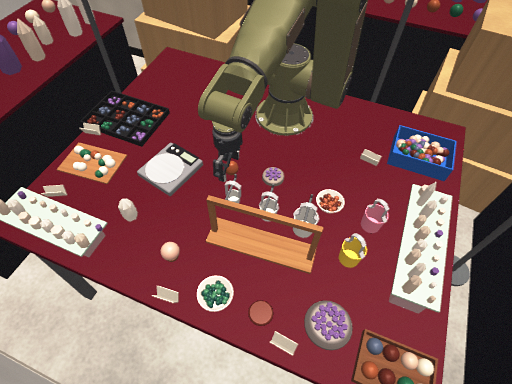

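View pics/side0.png

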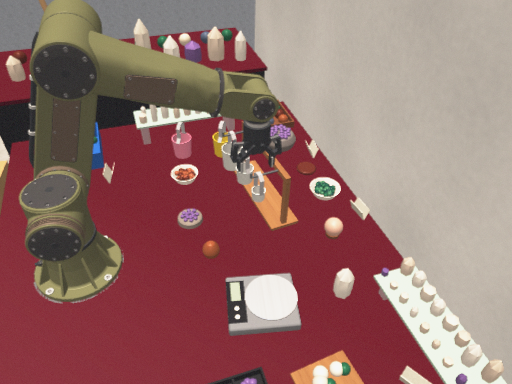

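View pics/wrist0.png

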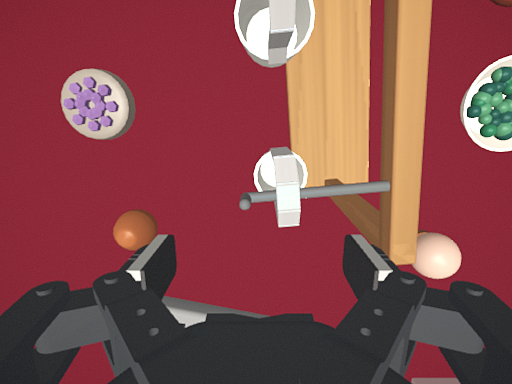

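The scene view shows three pails on the hooks: about (233,190), (269,203) and (306,217). There is also a pink look-alike at (375,216) and a yellow one at (352,250), both standing on the table. The grey pail at (306,217) looks largest. I'll confirm that with a crop and measurements.

```bash
python3 - <<'E'
from h import *
im=cv2.imread('pics/scene0.png')[165:275,190:330]
cv2.imwrite('pics/crop0.png',cv2.resize(im,None,fx=5,fy=5,interpolation=cv2.INTER_CUBIC))
p,d,W=world('scene0')
for b,(u0,u1,v0,v1) in dict(small=(222,246,176,206),med=(258,284,188,220),large=(290,322,198,240)).items():
    q=W[v0:v1,u0:u1].reshape(-1,3);c=p[v0:v1,u0:u1].reshape(-1,3).astype(int)
    m=(d[v0:v1,u0:u1].ravel()>0)&(c.max(1)-c.min(1)<35)&(q[:,2]>30)
    q=q[m];print(b,m.sum(),'zmax',q[:,2].max(),'n>190:',(q[:,2]>198).sum(),q[q[:,2]>198].mean(0) if (q[:,2]>198).any() else '', 'ext',np.percentile(q,[3,97],axis=0).round())
# pan
for f in('scene0','side0'):
    p,d,W=world(f);g=(p.min(2)>150)&(abs(W[:,:,2]-45)<6)&(d>0)
    g=cv2.morphologyEx(g.astype(np.uint8),cv2.MORPH_OPEN,np.ones((3,3)))
    n,l,s,c=cv2.connectedComponentsWithStats(g)
    for i in range(1,n):
        if s[i,4]>200:
            q=W[l==i];e=cv2.minEnclosingCircle(q[:,:2].astype(np.float32));print(f,'pan?',c[i],s[i],q.mean(0),e)
# wood rail
    wd=(W[:,:,2]>185)&(W[:,:,2]<225)&(d>0)&(p[:,:,0]>p[:,:,2].astype(int)+60)
    q=W[wd];
    if len(q):
        q=q[np.linalg.norm(q-np.median(q,0),axis=1)<200];print(f,'rail',len(q),cv2.fitLine(q[:,:2].astype(np.float32),cv2.DIST_HUBER,0,.01,.01).ravel(),q.min(0),q.max(0))
E
```

```text
small 298 zmax 295.6609628428551 n>190: 122 [582.81282506  18.62520528 214.77359364] ext [[549.  -2. 108.]
 [615.  42. 263.]]
med 311 zmax 210.5223738926525 n>190: 95 [572.09883076 139.8531163  203.87272937] ext [[535. 114.  91.]
 [606. 166. 208.]]
large 509 zmax 209.62361961997823 n>190: 109 [561.7571285  258.95420441 203.61362954] ext [[518. 226.  68.]
 [589. 290. 206.]]
scene0 pan? [164.08724832 168.01230425] [145 153  39  31 894] [ 499.53673856 -298.90850603   44.69230144] ((496.36004638671875, -301.05511474609375), 73.97758483886719)
scene0 rail 780 [ 8.2302667e-02 -9.9660736e-01  6.3267303e+02  1.5237688e+02] [607.03034309 -27.94061895 186.38615832] [655.84301894 318.01177004 213.82210022]
side0 pan? [270.91485986 297.31041777] [ 245  275   53   46 1891] [ 495.18051376 -305.77846573   45.08798791] ((495.5151672363281, -302.4400939941406), 72.97622680664062)
side0 rail 207 [ 1.10982396e-01 -9.93822396e-01  6.34640442e+02  3.13430386e+01] [575.9186883  -31.87292286 185.09342589] [653.61973307 133.40465846 210.39784468]
```

View pics/crop0.png

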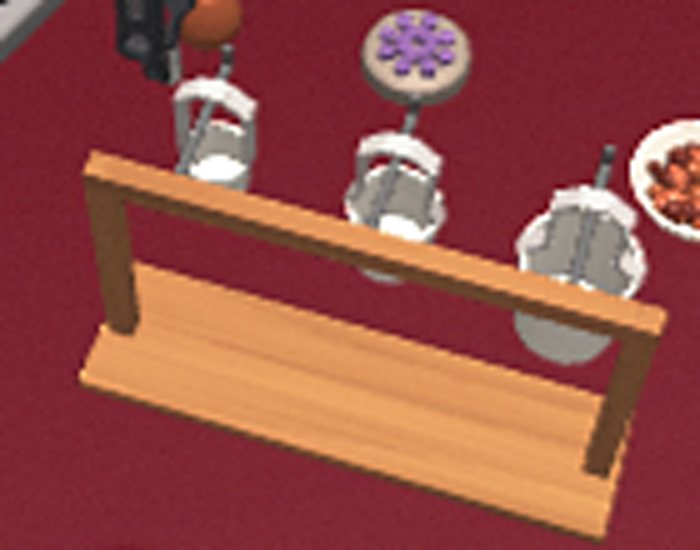

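The crop confirms it. Three grey aluminium pails hang on the stand, and the widest and deepest is the one at (306,217), about 64–76 mm across, at world (562, 259). The pink and yellow pails stand on the table and are excluded. The pan is at about (496, -302, 45), and both views agree within 2 mm. I'll rise and turn about +85°.

```bash
python3 -m jog '[[0,0,-1,1],[0,0,-1,1],[0,0,0,1],[0,0,0,1],[0,0,0,1],[0,0,0,1],[0,0,0,1],[0,0,0,1],[0,0,0,1],[0,0,0,1]]' 1 40; python3 -m jog '[[0,0,0,1],[0,0,0,1],[0,0,0,1],[0,0,0,1],[0,0,0,0.5],[0,0,0,0]]'
```

```text
time: 0.98
ee_pos: [548.9, 0.1, 280.7]
ee_rot: [0.972, 0.237, -0.003, -0.001]
force: [-0.1, 0.6, -0.6]
width: 85.1
time: 1.48
ee_pos: [548.4, 0.1, 279.1]
ee_rot: [1.0, -0.012, -0.005, -0.0]
force: [-0.0, 0.1, -0.9]
width: 85.5
```

```bash
python3 -m jog '[[-0.5,-1,0,-1],[-0.5,-1,0,0],[-0.5,-1,0,0],[-0.5,-1,0,0],[0,-1,0,0],[0,-1,0,0],[0,-1,0,0],[0,-1,0,0],[0,-1,0,0],[0,-1,0,0]]'; python3 -m jog '[[0,-0.3,0,0],[0,0,0,0],[0,0,0,0]]'
python3 - <<'E'
from h import *
snap('wrist','w1')
p,d,W=world('w1');c=p.astype(int)
m=(d>0)&(c.max(2)-c.min(2)<35)&(W[:,:,2]>196)&(W[:,:,2]<214)
g=cv2.connectedComponentsWithStats(m.astype(np.uint8))
for i in range(1,g[0]):
    if g[2][i,4]>100:
        q=W[g[1]==i];print(g[3][i],g[2][i],q.mean(0),cv2.minAreaRect(q[:,:2].astype(np.float32)))
E
```

```text
time: 2.32
ee_pos: [474.0, 252.4, 278.4]
ee_rot: [0.999, 0.051, -0.006, -0.0]
force: [-0.1, -0.0, 1.2]
width: 85.3
time: 2.57
ee_pos: [472.1, 263.6, 277.6]
ee_rot: [0.998, 0.056, -0.007, -0.0]
force: [-0.5, 0.3, 0.2]
width: 85.5
[279.80204172  84.43719485] [ 248    7   63  136 2253] [560.3730994  257.89908447 204.33739128] ((563.7218627929688, 263.0073547363281), (84.98857116699219, 47.78941345214844), 26.38345718383789)
[439.78646677  90.05307942] [ 402   12   66  140 2468] [569.52173771 141.38813964 204.26507915] ((572.3961791992188, 143.39971923828125), (88.91534423828125, 48.687828063964844), 26.011754989624023)
```

View pics/w1.png

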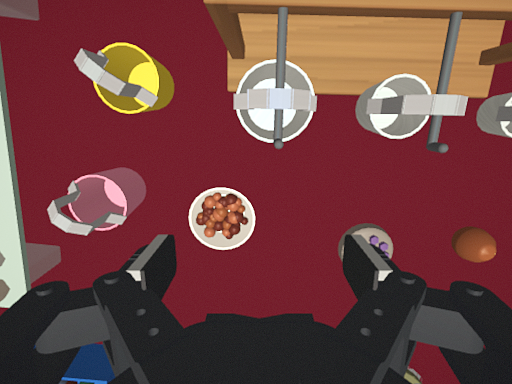

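```bash
python3 - <<'E'
from h import *
p,d,W=world('w1');c=p.astype(int)
m=(d>0)&(c.max(2)-c.min(2)<35)&(c.min(2)>120)&(W[:,:,2]>196)&(W[:,:,2]<214)
m[:,:230]=0;m[:,325:]=0;m[:85]=0;m[115:]=0
q=W[m].astype(np.float32);r=cv2.minAreaRect(q[:,:2]);print(r,np.percentile(q[:,2],[5,50,95]))
# handle across profile
for u in range(234,318,8):
    s=W[:,u][m[:,u]]; 
    if len(s):print(u,len(s),s.mean(0).round(1))
h=(d>0)&(c.max(2)-c.min(2)<35)&(c.min(2)<130)&(W[:,:,2]>190)&(W[:,:,2]<225);h[:,:265]=0;h[:,300:]=0
q=W[h].astype(np.float32);print('hook',cv2.fitLine(q[:,:2],cv2.DIST_HUBER,0,.01,.01).ravel(),q.min(0),q.max(0))
E
```

```text
Traceback (most recent call last):
cv2.error: OpenCV(4.12.0) /io/opencv/modules/imgproc/src/convhull.cpp:143: error: (-215:Assertion failed) total >= 0 && (depth == CV_32F || depth == CV_32S) in function 'convexHull'
```

```bash
python3 - <<'E'
from h import *
p,d,W=world('w1');c=p.astype(int)
m=(d>0)&(c.max(2)-c.min(2)<45)&(c.min(2)>110)&(W[:,:,2]>196)&(W[:,:,2]<214)
m[:,:230]=0;m[:,325:]=0;m[:85]=0;m[115:]=0
q=np.ascontiguousarray(W[m],dtype=np.float32);print(len(q));r=cv2.minAreaRect(np.ascontiguousarray(q[:,:2]));print(r,np.percentile(q[:,2],[5,50,95]))
for u in range(234,318,8):
    s=W[:,u][m[:,u]]
    if len(s):print(u,len(s),s.mean(0).round(1))
h=(d>0)&(c.max(2)-c.min(2)<35)&(c.min(2)<130)&(W[:,:,2]>190)&(W[:,:,2]<225);h[:,:265]=0;h[:,300:]=0
q=np.ascontiguousarray(W[h],dtype=np.float32);print('hook',len(q),q.min(0),q.max(0),cv2.fitLine(np.ascontiguousarray(q[:,:2]),cv2.DIST_HUBER,0,.01,.01).ravel())
E
```

```text
1281
((550.5957641601562, 256.5834655761719), (20.446895599365234, 47.550819396972656), 6.40169095993042) [197.21165466 205.98054504 209.20462036]
250 17 [550.  278.8 197. ]
258 20 [550.3 272.7 202.3]
266 20 [550.7 266.9 207.2]
274 21 [551.  261.1 208.3]
282 25 [551.6 255.3 207.5]
290 20 [552.2 249.6 208.1]
298 20 [552.8 243.4 204.2]
306 20 [553.2 236.5 198.4]
hook 1055 [516.6477  250.85684 200.31839] [610.48535 265.49963 219.46317] [9.9603760e-01 8.8932931e-02 5.6859094e+02 2.5881171e+02]
```

```bash
python3 - <<'E'
from h import *
for f,(u0,u1,v0,v1) in dict(scene0=(296,320,199,212)).items():
    p,d,W=world(f)
    m=(d>0)&(p.min(2)>175)&(W[:,:,2]>192)&(W[:,:,2]<214);k=np.zeros_like(m);k[v0:v1,u0:u1]=1;m&=k
    q=np.ascontiguousarray(W[m],dtype=np.float32);print(len(q),q.mean(0),cv2.minAreaRect(np.ascontiguousarray(q[:,:2])))
print(sensors.state()['ee_pos'],sensors.state()['ee_rot'])
E
```

```text
64 [552.242   258.08948 202.99008] ((551.8565063476562, 257.7195129394531), (14.849459648132324, 47.88711166381836), 7.046403884887695)
[472.14078736 263.21470593 277.58255566] [ 9.98417034e-01  5.58143544e-02 -6.93936353e-03 -1.72779280e-04]
```

```bash
python3 -m jog '[[0.8,0.15,0,0],[0.8,0.15,0,0],[0.8,0.15,0,0],[0.75,0.15,0,0],[0,0,0,0],[0,0,0,0]]'; python3 - <<'E'
from h import *
s=sensors.state();print(s['ee_pos'],s['ee_rot'],s['time']);snap('wrist','w2')
E
```

```text
time: 3.12
ee_pos: [556.7, 249.1, 277.2]
ee_rot: [0.999, 0.054, -0.007, 0.0]
force: [-0.6, -0.4, -0.0]
width: 85.2
[556.73332276 249.14615223 277.1701708 ] [ 9.98501374e-01  5.43255423e-02 -6.61338010e-03  7.40776197e-05] 3.1167
```

View pics/w2.png

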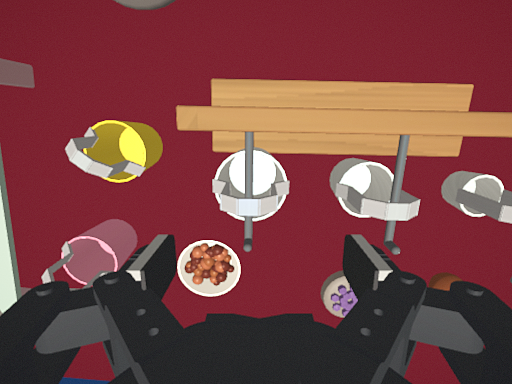

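```bash
python3 -m jog '[[-0.08,-0.32,0,0],[0,0,0,0],[0,0,0.8,0],[0,0,0.8,0],[0,0,0,0],[0,0,0,0]]'
```

```text
time: 3.67
ee_pos: [550.4, 257.7, 239.1]
ee_rot: [0.998, 0.055, -0.005, -0.0]
force: [-0.2, -0.1, 0.8]
width: 85.6
```

```bash
python3 -m jog '[[0.06,0,0.6,0],[0,0,0.6,0],[0.06,0,0.6,0],[0,0,0.6,0],[0,0,0.6,0],[0,0,0,0],[0,0,0,0]]';python3 - <<'E'
from h import *
snap('wrist','w3');snap('scene','s3')
a=cv2.imread('pics/w3.png');b=cv2.resize(cv2.imread('pics/s3.png')[150:250,230:363],(512,384))
cv2.imwrite('pics/c3.png',cv2.resize(np.hstack([a,b]),(800,300)))
E
```

```text
time: 4.25
ee_pos: [553.9, 260.5, 171.8]
ee_rot: [0.998, 0.057, 0.0, -0.002]
force: [0.5, -0.1, -0.1]
width: 85.3
```

View pics/c3.png

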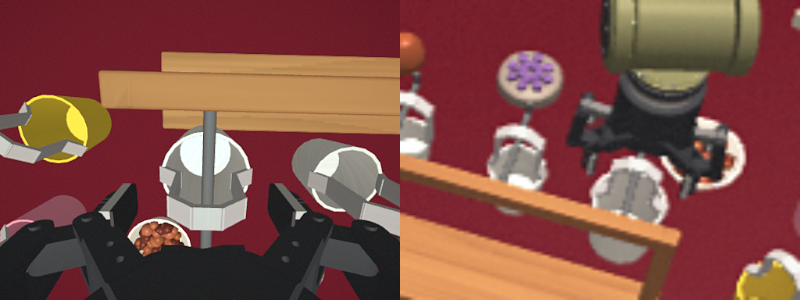

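The handle sits centrally between the pads: in the left half of the view it is at column 206, with the pads at 128 and 275. I'll make a small correction and close.

```bash
python3 -m jog '[[-0.06,0.1,0.32,0],[0,0,0,0],[0,0,0,0]]'; python3 -m jog '[[0,0,0,0],[0,0,0,0],[0,0,0,0],[0,0,0,0],[0,0,0,0],[0,0,0,0],[0,0,0,0],[0,0,0,0],[0,0,0,0],[0,0,0,0]]' 0.3 40
```

```text
time: 4.6
ee_pos: [553.4, 258.0, 166.2]
ee_rot: [0.998, 0.057, 0.003, -0.003]
force: [-0.4, 0.1, 0.3]
width: 85.0
time: 5.43
ee_pos: [553.7, 258.0, 167.3]
ee_rot: [0.998, 0.057, 0.003, -0.003]
force: [0.1, 0.2, 0.7]
width: 47.7
```

```bash
python3 -m jog '[[0,0,-0.25,0],[0,0,-0.35,0],[0,0,-0.35,0],[0,0,-0.35,0],[0,0,-0.2,0],[0,0,0,0],[0,0,0,0]]' 0.3 50;python3 - <<'E'
from h import *
snap('wrist','w4');snap('side','s4')
a=cv2.imread('pics/w4.png');b=cv2.resize(cv2.imread('pics/s4.png')[110:230,180:340],(512,384))
cv2.imwrite('pics/c4.png',cv2.resize(np.hstack([a,b]),(800,300)))
E
```

```text
time: 6.02
ee_pos: [553.5, 257.8, 209.6]
ee_rot: [0.998, 0.057, 0.003, -0.003]
force: [-0.9, -0.3, -1.1]
width: 47.2
```

View pics/c4.png

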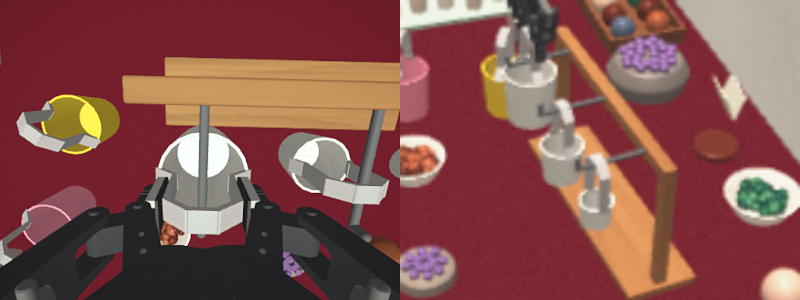

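```bash
python3 -m jog '[[0,0,0.24,0],[-0.3,0,0,0],[-0.5,0,0,0],[-0.5,0,0,0],[-0.5,0,0,0],[-0.5,0,0,0],[-0.5,0,0,0],[-0.4,0,0,0],[0,0,0,0],[0,0,0,0]]';python3 - <<'E'
from h import *
snap('wrist','w5')
E
```

```text
time: 6.95
ee_pos: [465.1, 246.9, 196.2]
ee_rot: [0.998, 0.057, -0.001, -0.002]
force: [-0.2, -0.8, -1.3]
width: 46.7
```

View pics/w5.png

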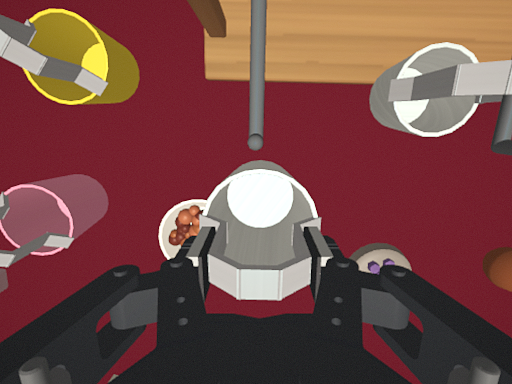

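The pail is free of the hook; the hook tip is at (255,142), clear of the handle. I'll back off, raise it and carry it right.

```bash
python3 -m jog '[[-0.4,0,-0.4,0],[-0.5,0,-0.5,0],[-0.2,0,-0.7,0],[0,0,-0.7,0],[0,0,-0.7,0],[0,0.4,-0.2,0],[0,0.6,0,0],[0,0.8,0,0],[0,0.8,0,0],[0,0.8,0,0]]'; python3 -m jog '[[0,0.8,0,0],[0,0.8,0,0],[0,0.8,0,0],[0,0.8,0,0],[0,0.8,0,0],[0,0.8,0,0],[0,0.8,0,0],[0,0.8,0,0],[0,0.4,0,0],[0,0,0,0]]'
```

```text
time: 7.83
ee_pos: [449.7, 156.0, 275.5]
ee_rot: [0.998, 0.058, -0.003, -0.001]
force: [1.3, 0.3, -2.0]
width: 47.2
time: 8.67
ee_pos: [469.8, -31.5, 267.7]
ee_rot: [0.998, 0.055, -0.007, -0.0]
force: [-0.4, 0.3, -0.5]
width: 47.0
```

```bash
python3 -m jog '[[0,0.5,0,0],[0,0.8,0,0],[0,0.8,0,0],[0,0.8,0,0],[0,0.8,0,0],[0,0.8,0,0],[0,0.8,0,0],[0,0.8,0,0],[0,0.8,0,0],[0,0.8,0,0]]'; python3 -m jog '[[0,0.8,0,0],[0,0.7,0,0],[0,0.6,0,0],[0,0.4,0,0],[0,0.3,0,0],[0,0,0,0],[0,0,0,0],[0,0,0,0]]'
python3 - <<'E'
from h import *
snap('scene','s6');snap('side','d6')
a=cv2.imread('pics/s6.png')[60:252,80:336];b=cv2.imread('pics/d6.png')[192:384,140:396]
cv2.imwrite('pics/c6.png',cv2.resize(np.hstack([a,b]),(800,300)))
for f,(u0,u1,v0,v1) in dict(s6=(130,230,90,200),d6=(200,320,190,340)).items():
    p,d,W=world(f);c=p.astype(int)
    m=(d>0)&(c.max(2)-c.min(2)<40)&(c.min(2)>90)&(W[:,:,2]>95)&(W[:,:,2]<215)&(abs(W[:,:,0]-495)<90)&(abs(W[:,:,1]+300)<90)
    q=W[m];print(f,len(q),np.percentile(q,[1,50,99],axis=0).round(1))
E
```

```text
time: 9.5
ee_pos: [492.1, -224.6, 263.1]
ee_rot: [0.998, 0.058, -0.008, -0.002]
force: [-0.5, -0.3, -1.0]
width: 46.7
time: 10.17
ee_pos: [501.6, -296.6, 258.9]
ee_rot: [0.998, 0.058, -0.01, -0.004]
force: [0.8, 0.9, -1.0]
width: 47.4
s6 355 [[ 465.9 -330.3  155.6]
 [ 506.5 -289.1  189.8]
 [ 534.8 -260.9  214.3]]
d6 603 [[ 463.  -333.9  156.5]
 [ 494.2 -312.5  189.8]
 [ 531.8 -263.6  214.7]]
```

View pics/c6.png

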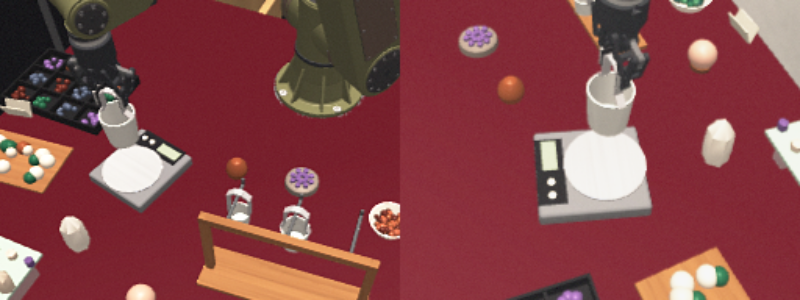

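```bash
python3 -m jog '[[-0.07,0.2,0.4,0],[0,0,0.6,0],[0,0,0.7,0],[0,0,0.6,0],[0,0,0.5,0],[0,0,0.3,0],[0,0,0.2,0],[0,0,0,0],[0,0,0,0]]'
```

```text
time: 11.02
ee_pos: [498.3, -300.3, 170.8]
ee_rot: [0.998, 0.059, -0.009, -0.003]
force: [-0.0, 1.1, -0.8]
width: 47.2
```

```bash
python3 -m jog '[[-0.04,0.04,0.2,0],[0,0,0.2,0],[0,0,0.15,0],[0,0,0.1,0],[0,0,0,0],[0,0,0,0]]'
python3 - <<'E'
from h import *
snap('scene','s7');snap('side','d7')
a=cv2.imread('pics/s7.png')[110:206,110:238];b=cv2.imread('pics/d7.png')[220:340,200:360]
cv2.imwrite('pics/c7.png',np.hstack([cv2.resize(a,(400,300)),cv2.resize(b,(400,300))]))
for f in('s7','d7'):
    p,d,W=world(f);c=p.astype(int)
    m=(d>0)&(c.max(2)-c.min(2)<40)&(c.min(2)>90)&(W[:,:,2]>52)&(W[:,:,2]<122)&(abs(W[:,:,0]-495)<60)&(abs(W[:,:,1]+300)<60)
    q=W[m];print(f,len(q),np.percentile(q,[1,50,99],axis=0).round(1))
E
```

```text
time: 11.52
ee_pos: [497.6, -302.0, 155.0]
ee_rot: [0.998, 0.059, -0.008, -0.002]
force: [-0.1, -1.1, -2.1]
width: 47.5
s7 372 [[ 462.4 -336.7   54.2]
 [ 499.7 -299.5   91.6]
 [ 532.2 -265.8  121.5]]
d7 639 [[ 458.9 -340.    53.3]
 [ 490.2 -313.7   90.1]
 [ 528.5 -268.8  120.9]]
```

View pics/c7.png

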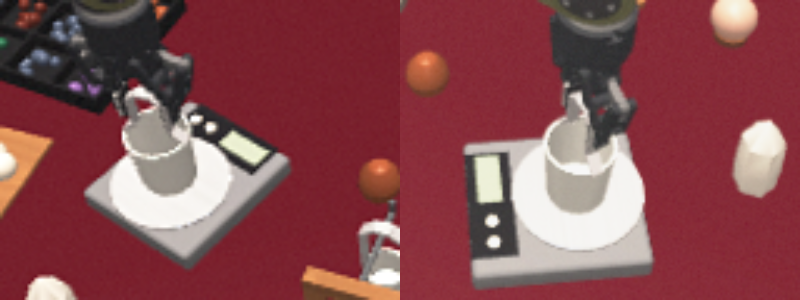

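The pail is over the pan's middle, at about (495, -302), with a few mm to go. I'll lower it in small steps and watch the force.

```bash
python3 -m jog '[[0,0,0.08,0],[0,0,0.06,0],[0,0,0,0]]'; python3 -m jog '[[0,0,0.06,0],[0,0,0,0]]';
```

```text
time: 11.87
ee_pos: [497.8, -302.1, 151.7]
ee_rot: [0.998, 0.059, -0.007, -0.002]
force: [-0.2, -0.2, -1.8]
width: 46.8
time: 12.03
ee_pos: [497.8, -302.1, 150.1]
ee_rot: [0.998, 0.059, -0.007, -0.002]
force: [0.8, -0.2, -2.4]
width: 47.3
```

```bash
python3 -m jog '[[0,0,0.06,0],[0,0,0,0]]'; python3 -m jog '[[0,0,0.06,0],[0,0,0,0]]'
```

```text
time: 12.2
ee_pos: [498.1, -302.4, 149.8]
ee_rot: [0.998, 0.059, -0.007, -0.001]
force: [-0.2, -0.3, -2.0]
width: 47.0
time: 12.37
ee_pos: [498.5, -302.7, 149.7]
ee_rot: [0.998, 0.059, -0.006, -0.0]
force: [-0.3, 0.8, -2.0]
width: 46.9
```

```bash
python3 -m jog '[[-0.03,0,0.08,0],[0,0,0,0]]'; python3 -m jog '[[0,0,0.08,0],[0,0,0,0]]'
```

```text
time: 12.53
ee_pos: [498.3, -303.3, 149.7]
ee_rot: [0.998, 0.059, -0.005, 0.001]
force: [1.2, -0.4, -1.3]
width: 47.0
time: 12.7
ee_pos: [498.7, -303.7, 149.7]
ee_rot: [0.998, 0.059, -0.003, 0.002]
force: [-0.5, 0.6, -1.6]
width: 47.3
```

```bash
python3 -m jog '[[-0.05,0,0.14,0],[0,0,0,0],[0,0,0,0]]'; python3 - <<'E'
from h import *
snap('side','d8');snap('scene','s8')
a=cv2.imread('pics/s8.png')[110:206,110:238];b=cv2.imread('pics/d8.png')[220:340,200:360]
cv2.imwrite('pics/c8.png',np.hstack([cv2.resize(a,(400,300)),cv2.resize(b,(400,300))]))
for f in('s8','d8'):
    p,d,W=world(f);c=p.astype(int)
    m=(d>0)&(c.max(2)-c.min(2)<40)&(c.min(2)>90)&(W[:,:,2]>52)&(W[:,:,2]<140)&(abs(W[:,:,0]-495)<60)&(abs(W[:,:,1]+300)<60)
    q=W[m];print(f,len(q),np.percentile(q,[1,50,99],axis=0).round(1))
E
```

```text
time: 12.95
ee_pos: [498.7, -305.3, 149.4]
ee_rot: [0.998, 0.059, -0.001, 0.004]
force: [0.6, 0.5, -1.7]
width: 47.0
s8 447 [[ 464.  -340.6   53.8]
 [ 500.4 -300.5   94.9]
 [ 533.3 -268.9  135.4]]
d8 758 [[ 459.9 -344.2   52.9]
 [ 491.3 -322.5   95.5]
 [ 530.5 -271.9  137. ]]
```

View pics/c8.png

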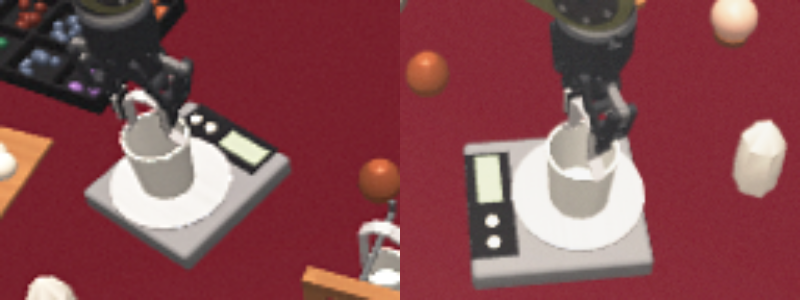

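The pail no longer moves down (TCP z stalls at 149.4, predicted contact 148.8), so it is resting on the pan. The force reading shows no clear reversal. I'll release gently.

```bash
python3 -m jog '[[0,0,0,0],[0,0,0,0],[0,0,0,0],[0,0,0,0],[0,0,0,0]]' 0.62 20; python3 -m jog '[[0,0,0,0],[0,0,0,0],[0,0,0,0],[0,0,0,0],[0,0,0,0],[0,0,0,0]]' 1; python3 - <<'E'
from h import *
snap('wrist','w9')
E
```

```text
time: 13.47
ee_pos: [498.1, -304.8, 147.2]
ee_rot: [0.998, 0.059, -0.002, 0.003]
force: [-0.1, -0.6, -0.2]
width: 52.8
time: 13.97
ee_pos: [498.1, -304.7, 147.1]
ee_rot: [0.998, 0.059, -0.002, 0.003]
force: [-0.3, 0.4, -0.2]
width: 85.4
```

View pics/w9.png

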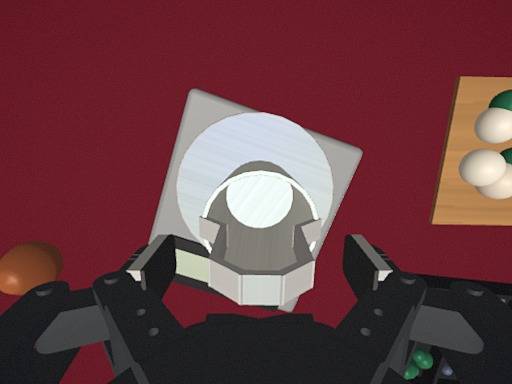

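The fingers at (150,260) and (370,260) are clear of the handle, and the pail is upright. I'll retreat straight up.

```bash
python3 -m jog '[[0,0,-0.4,0],[0,0,-0.6,0],[0,0,-0.8,0],[0,0,-0.8,0],[0,0,-0.8,0],[0,0,-0.8,0],[0,0,-0.8,0],[0,0,-0.6,0],[0,0,0,0],[0,0,0,0]]'; python3 -m jog '[[-1,0,-0.5,0],[-1,0,-0.5,0],[-1,0,0,0],[-1,0,0,0],[0,0,0,0],[0,0,0,0]]'; python3 - <<'E'
from h import *
for n in('scene','side','wrist'):snap(n,n+'10')
a=cv2.imread('pics/scene10.png')[80:272,110:366];b=cv2.imread('pics/side10.png')[130:340,180:460]
cv2.imwrite('pics/c10.png',np.hstack([cv2.resize(a,(400,300)),cv2.resize(b,(400,300))]))
for f in('scene10','side10'):
    p,d,W=world(f);c=p.astype(int)
    n=(d>0)&(c.max(2)-c.min(2)<40)&(c.min(2)>90)&(abs(W[:,:,0]-495)<60)&(abs(W[:,:,1]+300)<60)
    for z0,z1 in((52,127),(182,195)):
        q=W[n&(W[:,:,2]>z0)&(W[:,:,2]<z1)];print(f,len(q),np.percentile(q,[1,50,99],axis=0).round(1).tolist())
for b,(u0,u1,v0,v1) in dict(small=(222,246,176,206),med=(258,284,188,220)).items():
    for f in('scene0','scene10'):
        p,d,W=world(f);m=(d>0)&(p.min(2)>150)&(W[:,:,2]>198)&(W[:,:,2]<214);k=np.zeros_like(m);k[v0:v1,u0:u1]=1
        print(b,f,W[m&k].mean(0).round(1))
E
```

```text
time: 14.85
ee_pos: [497.9, -303.3, 299.9]
ee_rot: [0.998, 0.059, -0.001, 0.003]
force: [-0.2, -0.2, -0.8]
width: 85.5
time: 15.35
ee_pos: [394.1, -314.0, 321.4]
ee_rot: [0.998, 0.06, -0.004, 0.001]
force: [0.9, 0.4, -0.7]
width: 85.5
scene10 433 [[460.8, -340.0, 54.1], [500.3, -301.6, 93.8], [532.8, -268.6, 124.8]]
scene10 34 [[487.7, -321.7, 182.0], [496.9, -303.1, 187.7], [505.1, -288.7, 191.2]]
side10 740 [[458.8, -344.2, 52.9], [491.3, -317.1, 95.0], [530.4, -272.1, 126.2]]
side10 64 [[487.1, -322.7, 182.4], [494.9, -310.6, 187.9], [503.8, -291.1, 192.4]]
small scene0 [569.3  20.5 204.4]
small scene10 [569.9  20.7 204.5]
med scene0 [567.9 140.9 205. ]
med scene10 [567.7 140.8 204.8]
```

View pics/c10.png

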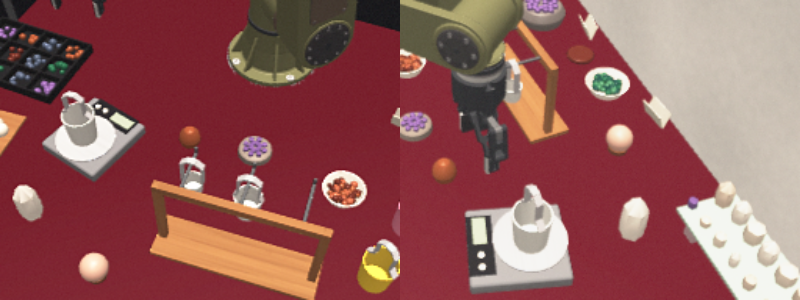

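The pail stands upright on the pan at about (496, -305), roughly 4 mm from the centre. The other two pails are unmoved and the robot is clear.

```bash
python3 -c "
from bench import close_job
print(close_job())"
```

```text
the job is handed in; nothing more can be done
None
```

I lifted the largest pail off its hook by the handle, set it down upright in the middle of the scale pan and let go. The job was handed in at about 15.5 s; it returned no verdict.

**Last checks:**
- **Placing:** the pail's middle is at about (496, -305), against a pan centre of (496, -302), so it is 3–4 mm off. Its handle top is about 188 mm high, against an expected 189 mm.
- **Other pails:** the small and medium pails moved less than 1 mm.
- **Robot:** the gripper is fully open and more than 100 mm clear of the pail.

**Check that disagreed:** the wrist force did not clearly show the moment the pail touched the pan. I judged contact from the TCP height, which stalled at 149.4 mm (predicted 148.8 mm). The pail slid about 3 mm sideways while I pressed down.

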